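# Hold the tea strainer ready over the guest's mug

## Robot

A 6-joint arm with a two-finger parallel gripper is mounted at the origin on the work surface. World frame = base frame: x ahead of the robot, y to its left, z up, the work surface at z = 0. Lengths are in m, angles in rad, forces in N, time in s.
With the tool pointing down it reaches from about 0.3 to 0.875 m from the base axis. Payload 6.4 kg.
Tool frame: the origin (TCP) lies midway between the tips of the shut fingers; the grasp point (between the pads) lies 19 mm behind it; z points along the fingers, y is the line along which they close (so a half turn about z gives the same grasp; the last joint's range is limited). The gripper opens to 85 mm and grips with 20 to 120 N. Pads are 22 mm wide; open, the fingers measure 114 mm over their backs; the gripper's body (76 mm by 85 mm) begins 54 mm behind the grasp point. The pads swing forward as they close: fully open they stand 13 mm farther back than shut.
Start: joints at [0.941, 0.181, 1.607, -0, 1.354, -0.206], TCP at [0.236, 0.524, 0.231] pointing down, gripper open.
Joint ranges: [-2.99, 2.99], [-0.89, 2.07], [0.3, 2.58], [-1.14, 4.28], [0, 2.63], [-3.12, 3.12]. Speed limits (rad/s): [2.57, 2.57, 3.01, 3.14, 3.14, 3.14].

## Interface

Orientations are given as a unit quaternion [w, x, y, z].
In Python, from bench import status, camera, ctrl gives the robot as it stands. The module is installed in compiled form; this text tells all that it offers.
- The arm moves only by the shell command python3 -m handwheel 'ROWS'. ROWS is JSON, a list that holds one entry, the list of rows, each a list of 7 numbers: the opening, from -1 (shut) to 1 (fully open), then the shift along the tool's x, y, z in cm, then the turn, a rotation vector about the tool's x, y, z in degrees. A call has 1 to 10 rows; each row is the pose to reach, as a shift and turn from the pose commanded when the call began, along the tool's axes at that moment; what a row does not reach only later rows make up. A row lasts 1/8 s, in which the tool goes at most 62.5 mm and 10.7 degrees, less where a joint would pass 70% of its speed; a pose out of reach is approached as far as the arm can. A call with a gripper value outside its range is refused whole. The fingers move at their own pace and stop on an object; the grip force is fixed at half the most. Time passes only in rows, so rows that repeat a pose let the fingers close. It gives the time, the measured TCP pose, the force, the opening and the grip force at its end, in the units of the state.
- status.get_obs(): the state, without advancing time (a new reading comes with each control period).
- camera(name): name is "scene" or "top" or "wrist"; returns a dict with "frame" (480x640x3 uint8, blue, green, red), "depth" (480x640 float32, m along the optical axis (not along the pixel's ray), 0 where there is no reading), "fx", "fy", "cx", "cy" (pixels), "extrinsics" (4x4, takes a point from camera to world coordinates); the wrist camera has in their place "hand_eye" (4x4, takes a point from camera to tool coordinates, whose origin is the TCP and whose axes are the flange's). Camera axes: x right, y down, z forward; pixel columns grow to the right and rows downward; lengths in m; the calibration is good to about 2 mm. A picture is of the moment at which its call begins: read the wrist's pose just before it.
- ctrl.hand_in(): hands the job in; it is judged then, once.
The state is a dict: "time_s": time; "q": joint angles; "dq": joint speeds; "joint_efforts": joint torques, N m; "eef_pos": TCP position; "eef_rot": TCP orientation; "wrist_force": force on the tool from outside, world axes, zero at the start; "torque": the same for the moment, N m; "opening": opening from 0.0 (shut) to 1.0 (fully open); "grasp_force": force on a finger pad.
Only numpy, scipy, OpenCV 4.12 (cv2) and the standard library are available. Lean on these libraries where they do the work, as an engineer would, in place of code of your own. Each camera call takes 0.05 s, during which the arm holds its last target. There are 200 camera calls.

## Task

Gently open the clear cover of the wooden tea-tool box all the way back onto its stop and take out the tea strainer. Carry it across the postcard rack to the white mug with green leaves and hold it there for pouring: level, centred over the mug, its underside about a centimetre above the rim without touching, its handle pointing away from the mug's ear. Finish still holding it like that, with the cover left open and without touching the rack or shifting the mugs or anything else on the table.

Things in the scene. Friction and masses are not known exactly. Their poses are not given: they have to be found in the camera images.
- teabox: open wooden box under a clear cover, fixed to the table: 220 (its x) by 190 (its y) by 55 mm high, walls and floor 8 mm thick. Origin: centre of its underside on the table. The cover is hinged along the top of its +y wall (the side away from the rack).
- cover_hinge (a point): fixed point on the hinge line of the cover, at the middle of the top outer edge of the box's +y wall, 55 mm above the table; the hinge line runs along the box's x.
- cover_bar (a point): middle of the round brass pull bar of the cover: bar 12 mm thick, 110 mm long, parallel to the box's x, carried by two arms 45 mm out from the cover's free edge, so that when shut it stands 45 mm outside the box's -y wall, 60 mm above the table, 235 mm from the hinge line. The point moves with the cover (5 mm thick, 0.25 kg); a round bar can turn between gripper fingers.
- cover (a joint): opening angle of the clear cover in rad: 0 shut, 1.57 upright, 2.0 leaning back on its stop; opening lifts the bar and swings it over to the box's +y side. It falls shut if released before upright, and leans open on its stop by itself beyond upright.
- strainer_center (a point): steel tea strainer lying loose on the box's 8 mm floor, about 80 g: basket 34 mm high, 48 mm across at the flat underside and 66 mm at the rim. This point is on the basket's axis half-way up, 17 mm above its underside. Its z axis is up; its +x axis points along the handle.
- strainer_grip (a point): middle of the strainer's dark wooden handle, a level bar 70 mm long, 12 mm wide and 14 mm high with a brass end; this point is 66 mm along +x from the basket's axis and 31 mm above the underside, at half the handle's height. The handle reaches from 31 to 101 mm from the axis. Same axes as strainer_center.
- mug_leaf: white ceramic mug with green leaves, loose, 0.33 kg, 95 mm high, 84 mm across at the rim, 76 mm inside. Origin: centre of its underside. Its ear (handle) stands out along its own +y axis, to 73 mm from its axis. It and the blue mug change places.
- mug_leaf_rim (a point): centre of the mouth of the white leaf mug, at rim height, 95 mm above its underside. Same axes as the mug.
- mug_blue: plain blue mug of the same size; a bystander.
- rack: wooden rack of upright coloured postcards between box and mugs, fixed to the table: 244 mm (its x) by 56 mm (its y), 145 mm high. Origin: centre of its underside.
- hop_bowl: dark wooden bowl of green hop cones, 210 mm across, 55 mm high; a bystander. Origin: centre of its underside.
- dish: white square dish with hop cones, 120 mm, 30 mm high; a bystander. Origin: centre of its underside.
- honey_jar: amber honey jar with a brass cap, 68 mm across, 90 mm high; a bystander. Origin: centre of its underside.
- tea_tin: round steel tea tin with a green band, 76 mm across, 110 mm high; a bystander. Origin: centre of its underside.
- teaspoon: teaspoon, 150 mm, lying flat on the table; a bystander.

How it is judged:
By the outcome, as a careful person would: the job done as asked, in the order asked, and still so for the second after the job is handed in, while the arm keeps its last pose, push and grip.
It also fails if it takes over 72 s, if anything falls off the work surface, if the arm or the gripper's body presses on something with over 40 N, if the wrist force passes 120 N, or if a joint passes its speed limit or range.

## Working session

There is one attempt and no reset: what is moved stays moved. The work goes in short steps, Python scripts to look and compute and a shell command to move; the robot and the scene stay as the last step left them, time stands still between calls to the robot, and variables do not carry over. Pictures are saved under pics/ and viewed, at most 10 in all, crops included, and the job is handed in when it is done.

```bash
mkdir -p pics; cat > h.py <<'E'
import numpy as np,cv2
from bench import status,camera,ctrl
from scipy.spatial.transform import Rotation as R
def shot(n,f):
    o=status.get_obs();c=camera(n);cv2.imwrite('pics/'+f+'.png',c['frame'])
    if n=='wrist':
        q=o['eef_rot'];T=np.eye(4);T[:3,:3]=R.from_quat([q[1],q[2],q[3],q[0]]).as_matrix();T[:3,3]=o['eef_pos'];c['extrinsics']=T@c['hand_eye']
    np.savez('pics/'+f+'.npz',**c);return c
def pt(f,u,v,z=None):
    c=np.load('pics/'+f+'.npz');E=c['extrinsics'];d=c['depth'][v,u]
    r=E[:3,:3]@np.array([(u-c['cx'])/c['fx'],(v-c['cy'])/c['fy'],1])
    if z is not None: d=(z-E[2,3])/r[2]
    return E[:3,3]+r*d
def tool():
    o=status.get_obs();q=o['eef_rot'];return np.array(o['eef_pos']),R.from_quat([q[1],q[2],q[3],q[0]])
E
python3 - <<'E'
from h import *
np.set_printoptions(precision=3,suppress=True)
print(status.get_obs())
shot('top','top0');shot('scene','scene0')
p,r=tool();print(r.as_matrix())
E
```

```text
{'time_s': 0.0, 'q': array([ 0.941,  0.182,  1.608,  0.   ,  1.354, -0.206]), 'dq': array([-0.   ,  0.   ,  0.   , -0.001,  0.001,  0.002]), 'joint_efforts': array([  0.001, -44.486, -35.135,  -0.   ,   0.009,   0.   ]), 'eef_pos': array([0.236, 0.524, 0.23 ]), 'eef_rot': array([-0.   ,  0.21 ,  0.978, -0.001]), 'wrist_force': array([ 0.434,  0.258, -0.264]), 'torque': array([0.02 , 0.005, 0.005]), 'grasp_force': 0.0, 'opening': 0.9997688968762283}
[[-0.912  0.411 -0.001]
 [ 0.411  0.912 -0.001]
 [ 0.    -0.002 -1.   ]]
```

View pics/top0.png

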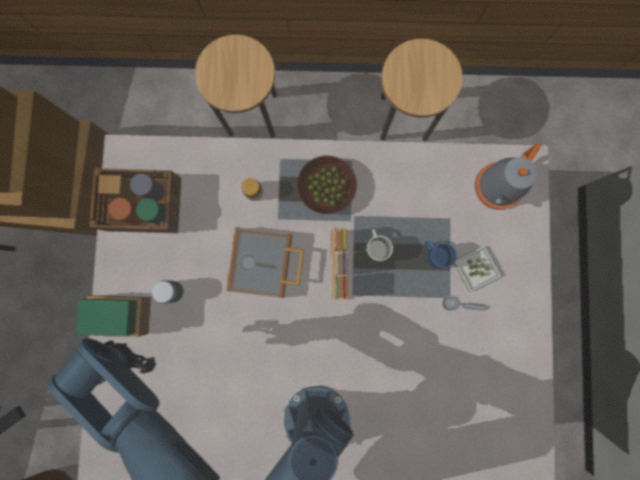

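View pics/scene0.png

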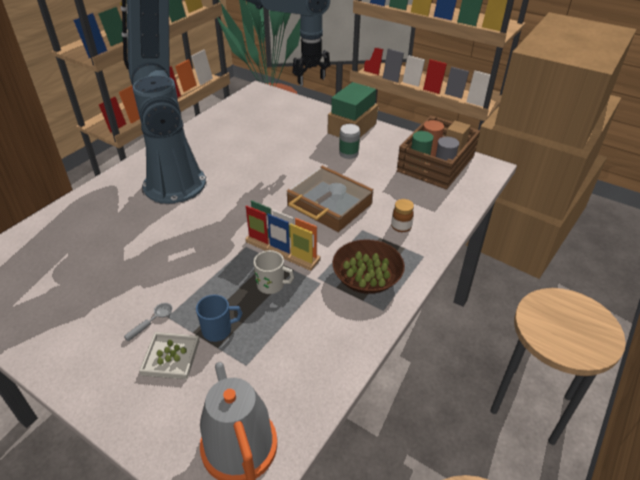

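The top view shows the box around (262,262), with its bar at (299,265) and the strainer at (248,263), handle pointing right. The rack is at (340,264), the leaf mug at (379,248) with its ear towards (375,233), and the blue mug at (441,256). Next I'll enlarge this area.

```bash
python3 - <<'E'
from h import *
im=cv2.imread('pics/top0.png')[205:325,215:415]
cv2.imwrite('pics/c1.png',cv2.resize(im,None,fx=4,fy=4,interpolation=cv2.INTER_CUBIC))
E
```

```text
(no output)
```

View pics/c1.png

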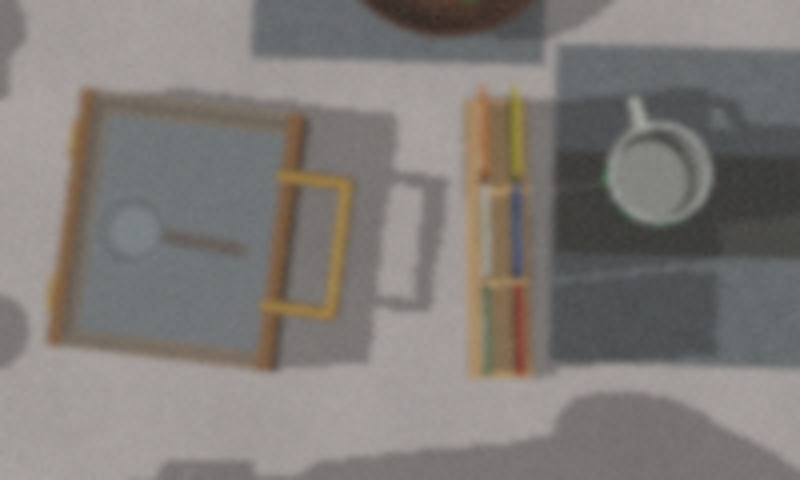

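The crop shows bar ends at (347,180) and (332,317), the basket at (133,231), the handle running (165,236) to (243,248), the mug rim centre at (660,172) and the ear at (634,100).

```bash
sed -i "s/d=c\['depth'\]\[v,u\]/d=c['depth'][int(round(v)),int(round(u))]/" h.py; python3 - <<'E'
from h import *
np.set_printoptions(precision=4,suppress=True)
P={}
for n,u,v,z in [('barA',347,180,.06),('barB',332,317,.06),('hA',85,90,.055),('hB',52,344,.055),('fA',302,115,.055),('fB',270,368,.055),('bask',133,231,.042),('h0',165,236,.046),('h1',243,248,.046),('rim',660,172,.095),('ear',634,100,.08),
 ('rackTL',465,100,.02),('rackTR',530,100,.02),('rackBL',468,375,.02),('rackBR',536,375,.02)]:
    P[n]=pt('top0',215+u/4,205+v/4,z);print(n,P[n])
xa=P['fA']+P['hA']-P['fB']-P['hB'];ya=P['hA']+P['hB']-P['fA']-P['fB']
print('boxcenter',(P['fA']+P['hA']+P['fB']+P['hB'])/4,'x ang',np.degrees(np.arctan2(xa[1],xa[0])),np.degrees(np.arctan2(ya[1],ya[0])),np.linalg.norm(xa)/2,np.linalg.norm(ya)/2)
b=P['barA']-P['barB'];print('bar',(P['barA']+P['barB'])/2,np.degrees(np.arctan2(b[1],b[0])),np.linalg.norm(b))
d=P['h1']-P['h0'];print('handle ang',np.degrees(np.arctan2(d[1],d[0])));e=P['ear']-P['rim'];print('ear ang',np.degrees(np.arctan2(e[1],e[0])))
E
```

```text
barA [0.5689 0.0655 0.06  ]
barB [0.4531 0.0742 0.06  ]
hA [0.6401 0.2924 0.055 ]
hB [0.4237 0.3097 0.055 ]
fA [0.6238 0.1061 0.055 ]
fB [0.409  0.1251 0.055 ]
bask [0.5215 0.248  0.042 ]
h0 [0.5178 0.2198 0.046 ]
h1 [0.5095 0.1529 0.046 ]
rim [ 0.5799 -0.195   0.095 ]
ear [ 0.6412 -0.1739  0.08  ]
rackTL [ 0.6451 -0.0325  0.02  ]
rackTR [ 0.6466 -0.0891  0.02  ]
rackBL [ 0.4074 -0.0416  0.02  ]
rackBR [ 0.4091 -0.0999  0.02  ]
boxcenter [0.5241 0.2083 0.055 ] x ang -4.824770946539449 85.22730155300162 0.21637975318203295 0.18612063242078636
bar [0.511  0.0698 0.06  ] -4.281153196123874 0.11607104481566363
handle ang -97.07039571584683
ear ang 18.99251696511026
```

```bash
cat >> h.py <<'E'
def go(p,yaw):
    "shift (cm) and turn (deg) in tool axes to TCP p, tool down, tool y at world yaw deg"
    p0,r0=tool();a=np.radians(yaw);y=np.array([np.cos(a),np.sin(a),0]);z=np.array([0,0,-1.]);x=np.cross(y,z)
    r=R.from_matrix(np.c_[x,y,z])
    print(np.round(r0.inv().apply(np.array(p)-p0)*100,2),np.round(np.degrees((r0.inv()*r).as_rotvec()),1))
E
python3 -c "
from h import *
go([.512,.069,.20],85.3)"
```

```text
[-43.85 -30.1    3.08] [ -0.1  -0.  -19.6]
```

```bash
python3 -m handwheel '[[[-0.1,-43.9,-30.1,3.1,0,0,-19.6],[-0.1,-43.9,-30.1,3.1,0,0,-19.6],[-0.1,-43.9,-30.1,3.1,0,0,-19.6],[-0.1,-43.9,-30.1,3.1,0,0,-19.6],[-0.1,-43.9,-30.1,3.1,0,0,-19.6],[-0.1,-43.9,-30.1,3.1,0,0,-19.6],[-0.1,-43.9,-30.1,3.1,0,0,-19.6],[-0.1,-43.9,-30.1,3.1,0,0,-19.6],[-0.1,-43.9,-30.1,3.1,0,0,-19.6],[-0.1,-43.9,-30.1,3.1,0,0,-19.6]]]'
python3 -c "
from h import *
go([.512,.069,.20],85.3)
shot('wrist','w1');print(status.get_obs()['q'])"
```

```text
time_s: 1.35
eef_pos: [0.5136, 0.0667, 0.1997]
eef_rot: [-0.0, 0.043, 0.999, -0.0]
wrist_force: [-0.5, 1.0, 0.0]
opening: 0.452
grasp_force: 0.0
[ 0.18  0.21 -0.03] [-0.  -0.  -0.2]
[-9.75517398e-02  8.40792752e-02  1.78196718e+00  2.17200223e-04
  1.27702374e+00 -1.58406696e+00]
```

View pics/w1.png

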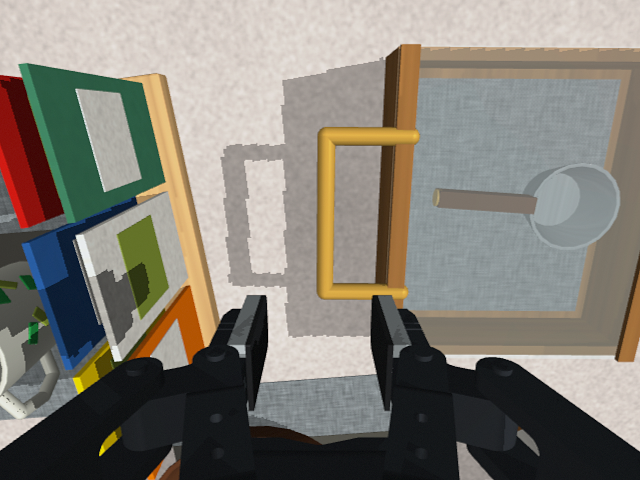

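The wrist view shows the bar running (325,135) to (325,293), the strainer's rim centred at (574,206), the brass end of its handle at (437,197), and the front wall's outer top edge from (402,46) to (388,350).

```bash
python3 - <<'E'
from h import *
np.set_printoptions(precision=4,suppress=True)
a=pt('w1',325,135,.06);b=pt('w1',325,293,.06);m=(a+b)/2;d=a-b
print(a,b,m,np.linalg.norm(d),np.degrees(np.arctan2(d[1],d[0])))
print('depth',pt('w1',325,200))
s=pt('w1',574,206,.042);h=pt('w1',437,197,.039);print('strainer',s,h,h-s,np.degrees(np.arctan2(*(h-s)[1::-1])),np.linalg.norm((h-s)[:2]))
E
```

```text
[0.4532 0.0759 0.06  ] [0.565  0.0668 0.06  ] [0.5091 0.0714 0.06  ] 0.11220009714122217 175.34854966537435
depth [0.4951 0.0724 0.0656]
strainer [0.5198 0.2531 0.042 ] [0.5053 0.1543 0.039 ] [-0.0146 -0.0988 -0.003 ] -98.37877108127438 0.09986399938125805
```

```bash
python3 -c "
from h import *
go([.511,.071,.041],85.3)"
```

```text
[ 0.18  0.26 15.86] [ 0.  -0.1 -0.1]
```

```bash
python3 -m handwheel '[[[-0.3,0.2,0.3,5,0,0,0],[-0.3,0.2,0.3,9,0,0,0],[-0.3,0.2,0.3,12,0,0,0],[-0.3,0.2,0.3,14,0,0,0],[-0.3,0.2,0.3,15.2,0,0,0],[-0.3,0.2,0.3,15.9,0,0,0],[-0.3,0.2,0.3,15.9,0,0,0],[-1,0.2,0.3,15.9,0,0,0],[-1,0.2,0.3,15.9,0,0,0],[-1,0.2,0.3,15.9,0,0,0]]]'
python3 -m handwheel '[[[-1,0,0,0,0,0,0],[-1,0,0,0,0,0,0]]]'
python3 - <<'E'
from h import *
p,r=tool();print(p,r.as_matrix().round(3))
# arc relative to gripped bar: tool y ~ toward box +y, z down
a0=np.arctan2(.005,.235);
for a in np.arange(.05,2.01,.05): print(round(a,2),(23.5*(np.cos(a0)-np.cos(a+a0))).round(1),(-23.5*(np.sin(a+a0)-np.sin(a0))).round(1),end=' | ')
E
```

```text
time_s: 2.65
eef_pos: [0.5116, 0.0713, 0.0422]
eef_rot: [0.001, 0.041, 0.999, -0.001]
wrist_force: [-2.5, -4.9, 1.9]
opening: 0.115
grasp_force: 58.4
time_s: 2.9
eef_pos: [0.5116, 0.0713, 0.0422]
eef_rot: [0.001, 0.041, 0.999, -0.001]
wrist_force: [-1.4, -4.2, 1.4]
opening: 0.118
grasp_force: 58.4
[0.51163357 0.07129131 0.04223762] [[-0.997  0.082  0.001]
 [ 0.082  0.997 -0.002]
 [-0.001 -0.002 -1.   ]]
0.05 0.1 -1.2 | 0.1 0.2 -2.3 | 0.15 0.3 -3.5 | 0.2 0.6 -4.7 | 0.25 0.9 -5.8 | 0.3 1.2 -6.9 | 0.35 1.6 -8.0 | 0.4 2.0 -9.1 | 0.45 2.6 -10.2 | 0.5 3.1 -11.2 | 0.55 3.7 -12.2 | 0.6 4.4 -13.2 | 0.65 5.1 -14.1 | 0.7 5.8 -15.0 | 0.75 6.6 -15.9 | 0.8 7.5 -16.7 | 0.85 8.4 -17.5 | 0.9 9.3 -18.2 | 0.95 10.2 -18.9 | 1.0 11.2 -19.5 | 1.05 12.2 -20.1 | 1.1 13.3 -20.7 | 1.15 14.4 -21.1 | 1.2 15.4 -21.6 | 1.25 16.6 -22.0 | 1.3 17.7 -22.3 | 1.35 18.8 -22.5 | 1.4 20.0 -22.7 | 1.45 21.2 -22.9 | 1.5 22.3 -23.0 | 1.55 23.5 -23.0 | 1.6 24.7 -23.0 | 1.65 25.9 -22.9 | 1.7 27.0 -22.7 | 1.75 28.2 -22.5 | 1.8 29.3 -22.3 | 1.85 30.5 -21.9 | 1.9 31.6 -21.6 | 1.95 32.7 -21.1 | 2.0 33.7 -20.7 |
```

```bash
python3 -m handwheel '[[[-1,0,0.1,-1.2,0,0,0],[-1,0,0.2,-2.3,0,0,0],[-1,0,0.3,-3.5,0,0,0],[-1,0,0.6,-4.7,0,0,0],[-1,0,0.9,-5.8,0,0,0],[-1,0,1.2,-6.9,0,0,0],[-1,0,1.6,-8.0,0,0,0],[-1,0,2.0,-9.1,0,0,0],[-1,0,2.6,-10.2,0,0,0],[-1,0,3.1,-11.2,0,0,0]]]'
```

```text
time_s: 4.15
eef_pos: [0.5144, 0.1013, 0.155]
eef_rot: [0.001, 0.041, 0.999, -0.002]
wrist_force: [-0.2, -9.0, 1.7]
opening: 0.113
grasp_force: 58.4
```

```bash
python3 -m handwheel '[[[-1,0,0.6,-1.0,0,0,0],[-1,0,1.3,-2.0,0,0,0],[-1,0,2.0,-2.9,0,0,0],[-1,0,2.7,-3.8,0,0,0],[-1,0,3.5,-4.7,0,0,0],[-1,0,4.4,-5.5,0,0,0],[-1,0,5.3,-6.3,0,0,0],[-1,0,6.2,-7.0,0,0,0],[-1,0,7.1,-7.7,0,0,0],[-1,0,8.1,-8.3,0,0,0]]]'
python3 -m handwheel '[[[-1,0,1.0,-0.6,0,0,0],[-1,0,2.1,-1.2,0,0,0],[-1,0,3.2,-1.6,0,0,0],[-1,0,4.2,-2.1,0,0,0],[-1,0,5.4,-2.5,0,0,0],[-1,0,6.5,-2.8,0,0,0],[-1,0,7.6,-3.0,0,0,0],[-1,0,8.8,-3.2,0,0,0],[-1,0,10.0,-3.4,0,0,0],[-1,0,11.1,-3.5,0,0,0]]]'
```

```text
time_s: 5.4
eef_pos: [0.5219, 0.1813, 0.2408]
eef_rot: [0.003, 0.042, 0.999, -0.003]
wrist_force: [-2.4, -12.3, 17.0]
opening: 0.115
grasp_force: 61.2
time_s: 6.65
eef_pos: [0.5321, 0.2945, 0.275]
eef_rot: [0.004, 0.041, 0.999, 0.0]
wrist_force: [6.6, -4.4, 6.0]
opening: 0.113
grasp_force: 61.9
```

```bash
python3 -m handwheel '[[[-1,0,1.2,0,0,0,0],[-1,0,2.4,0,0,0,0],[-1,0,3.6,0.1,0,0,0],[-1,0,4.7,0.3,0,0,0],[-1,0,5.9,0.5,0,0,0],[-1,0,7.0,0.7,0,0,0],[-1,0,8.2,1.1,0,0,0],[-1,0,9.3,1.4,0,0,0],[-1,0,10.0,1.7,0,0,0],[-1,0,10.4,1.9,0,0,0]]]'
python3 -m handwheel '[[[-1,0,0.3,0.1,0,0,0],[-1,0,0.6,0.2,0,0,0],[-1,0,0.8,0.3,0,0,0],[-1,0,1,0.4,0,0,0],[-1,0,1.0,0.4,0,0,0]]]'
python3 - <<'E'
from h import *
p,r=tool();g=p+r.apply([0,0,-.019]);d=g-np.array([.5293,.3047,.055]);print(g,d,np.degrees(np.arctan2(d[2],-(d@[.082,.9966,0])))-1.2)
E
```

```text
time_s: 7.9
eef_pos: [0.5401, 0.3988, 0.2551]
eef_rot: [0.003, 0.041, 0.999, 0.001]
wrist_force: [6.0, -0.8, 6.1]
opening: 0.111
grasp_force: 62.9
time_s: 8.52
eef_pos: [0.5411, 0.4073, 0.2507]
eef_rot: [0.003, 0.041, 0.999, -0.0]
wrist_force: [6.8, -5.0, 4.3]
opening: 0.111
grasp_force: 63.4
[0.54097874 0.40732427 0.2696535 ] [0.01167874 0.10262427 0.2146535 ] 114.48423013713675
```

```bash
python3 -m handwheel '[[[-0.3,0,0,0,0,0,0],[-0.3,0,0,0,0,0,0],[-0.3,0,0,0,0,0,0],[-0.3,0,0,-2,0,0,0],[-0.3,0,0,-4,0,0,0],[-0.3,0,0,-7,0,0,0],[-0.3,0,0,-7,0,0,0]]]'
python3 - <<'E'
from h import *
c=shot('top','top1');go([.5105,.170,.25],-8)
c=cv2.imread('pics/top1.png')[205:325,215:415]
cv2.imwrite('pics/c2.png',cv2.resize(c,None,fx=4,fy=4,interpolation=cv2.INTER_CUBIC))
E
```

```text
time_s: 9.4
eef_pos: [0.5402, 0.4092, 0.3238]
eef_rot: [0.004, 0.041, 0.999, 0.002]
wrist_force: [0.3, 0.8, 0.8]
opening: 0.35
grasp_force: 0.0
[  0.96 -24.06   7.06] [ 0.3  0.1 93.3]
```

View pics/c2.png

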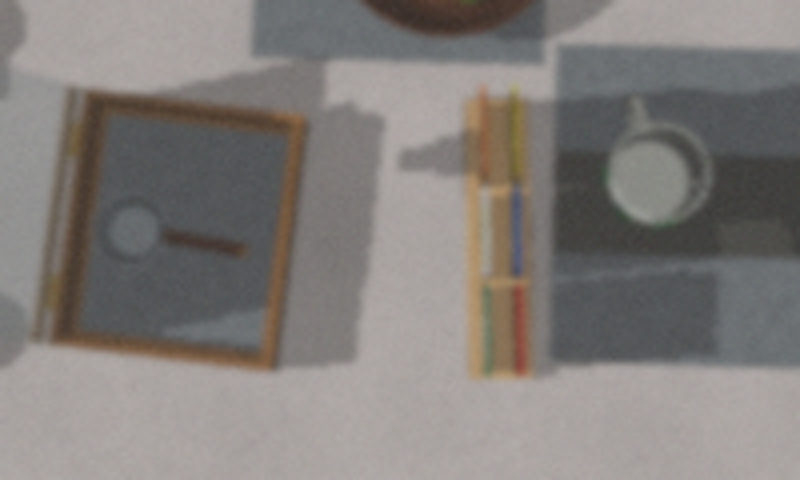

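The cover is leaning open and the strainer is undisturbed. I'll move above the handle and take a close look.

```bash
python3 -m handwheel '[[[0,0.1,-5,0,0,0,9],[0,0.3,-10,0,0,0,18],[0,0.5,-15,0,0,0,28],[0,0.7,-19,0,0,0,38],[0,0.9,-22.6,0,0,0,48],[0,0.9,-22.6,2,0,0,58],[0,0.9,-22.6,5,0,0,68],[0,0.9,-22.6,8,0,0,78],[0,0.9,-22.6,11,0,0,87],[0,0.9,-22.6,13,0,0,93.3]]]'
python3 -m handwheel '[[[0,0,0,0,0,0,0],[0,0,0,0,0,0,0]]]'
python3 -c "
from h import *
shot('wrist','w2');print(status.get_obs()['q'].round(2));go([.512,.185,.02],-8)"
```

```text
time_s: 10.7
eef_pos: [0.5098, 0.1836, 0.1859]
eef_rot: [-0.001, 0.756, 0.655, -0.001]
wrist_force: [0.1, -0.1, -0.1]
opening: 0.497
grasp_force: 0.0
time_s: 10.95
eef_pos: [0.5115, 0.1838, 0.1889]
eef_rot: [0.0, 0.754, 0.657, 0.0]
wrist_force: [-0.4, -0.4, -0.2]
opening: 0.498
grasp_force: 0.0
[ 0.13  0.15  1.73 -0.    1.26  0.26]
[ 0.11 -0.02 16.94] [ 0.1 -0.   0.1]
```

View pics/w2.png

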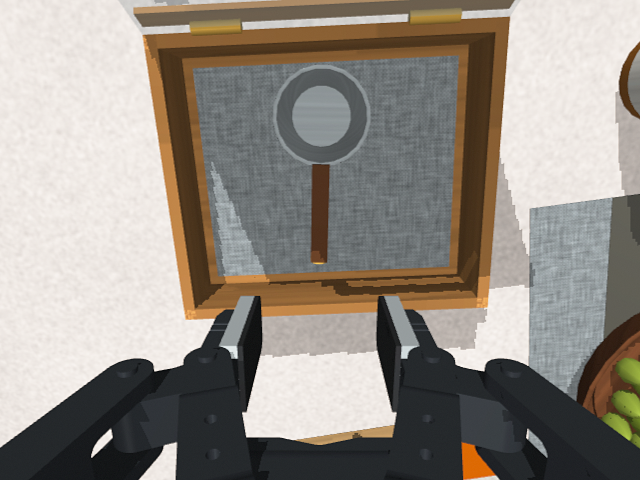

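The handle runs (320,165) to (319,262) and the rim is centred at (322,115).

```bash
python3 - <<'E'
from h import *
np.set_printoptions(precision=4,suppress=True)
a=pt('w2',320,165,.046);b=pt('w2',319,262,.046);s=pt('w2',322,115,.042);d=b-s;y=np.degrees(np.arctan2(d[1],d[0]))
print(a,b,s,(a+b)/2,y,pt('w2',320,210))
u=np.array([np.cos(np.radians(y)),np.sin(np.radians(y))]);g=s[:2]+.066*u;print(g)
m=(g+(a+b)[:2]/2)/2
go([*m,.020],y+90)
E
```

```text
[0.5159 0.2227 0.046 ] [0.5058 0.154  0.046 ] [0.5216 0.2546 0.042 ] [0.5109 0.1884 0.046 ] -98.93979569453275 [0.5117 0.192  0.0462]
[0.5114 0.1894]
[ 0.48 -0.16 16.94] [ 0.1 -0.   1.1]
```

```bash
python3 -m handwheel '[[[0,0.5,-0.2,5,0,0,1],[0,0.5,-0.2,10,0,0,1],[0,0.5,-0.2,13.5,0,0,1],[0,0.5,-0.2,16,0,0,1],[0,0.5,-0.2,16.9,0,0,1],[0,0.5,-0.2,16.9,0,0,1],[-1,0.5,-0.2,16.9,0,0,1],[-1,0.5,-0.2,16.9,0,0,1],[-1,0.5,-0.2,16.9,0,0,1],[-1,0.5,-0.2,16.9,0,0,1]]]'
python3 -m handwheel '[[[-1,0,0,0,0,0,0],[-1,0,0,0,0,0,0],[-1,0,0,-1,0,0,0],[-1,0,0,-3,0,0,0],[-1,0,0,-6,0,0,0],[-1,0,0,-11,0,0,0],[-1,0,0,-16,0,0,0],[-1,0,0,-20,0,0,0],[-1,0,0,-22,0,0,0],[-1,0,0,-22,0,0,0]]]'
python3 -c "
from h import *
shot('wrist','w3');go([.517,-.217,.24],-8)"
```

```text
time_s: 12.25
eef_pos: [0.5109, 0.189, 0.0204]
eef_rot: [0.001, 0.76, 0.65, 0.001]
wrist_force: [0.1, -1.5, 6.1]
opening: 0.124
grasp_force: 60.8
time_s: 13.5
eef_pos: [0.5107, 0.1892, 0.2414]
eef_rot: [0.001, 0.76, 0.65, 0.002]
wrist_force: [0.1, -0.2, -1.2]
opening: 0.13
grasp_force: 59.9
[-39.99   7.04  -0.05] [ 0. -0. -1.]
```

View pics/w3.png

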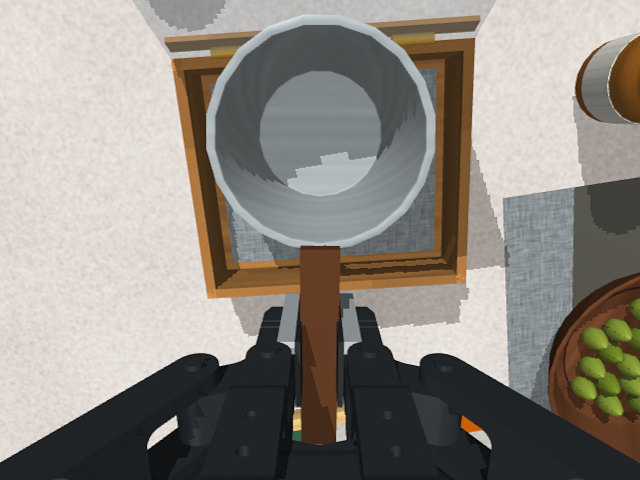

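```bash
python3 -c "
from h import *
go([.549,-.303,.24],-70)"
```

```text
[-47.99  11.55  -0.05] [ 0. -0. 61.]
```

```bash
python3 -m handwheel '[[[-1,-3,0.7,-0.5,0,0,0],[-1,-8,1.9,-1,0,0,0],[-1,-14,3.4,-1,0,0,5],[-1,-20,4.8,-1,0,0,12],[-1,-26,6.3,-1,0,0,20],[-1,-32,7.7,-1,0,0,28],[-1,-38,9.1,-1,0,0,37],[-1,-43,10.3,-0.5,0,0,46],[-1,-46.5,11.2,0,0,0,54],[-1,-48,11.5,0,0,0,61]]]'
python3 -m handwheel '[[[-1,0,0,0,0,0,0],[-1,0,0,0,0,0,0],[-1,0,0,0,0,0,0]]]'
python3 -c "
from h import *
shot('wrist','w4');print(status.get_obs()['q'].round(2));go([.549,-.303,.24],-70)"
```

```text
time_s: 14.8
eef_pos: [0.547, -0.3046, 0.2359]
eef_rot: [-0.002, 0.985, 0.171, -0.002]
wrist_force: [0.5, 0.3, -1.9]
opening: 0.12
grasp_force: 59.8
time_s: 15.18
eef_pos: [0.5486, -0.3019, 0.2391]
eef_rot: [-0.0, 0.985, 0.175, -0.0]
wrist_force: [0.1, -1.0, -1.0]
opening: 0.129
grasp_force: 59.9
[-0.69  0.29  1.46  0.    1.39  0.53]
[-0.    0.1  -0.07] [-0.  -0.   0.1]
```

View pics/w4.png

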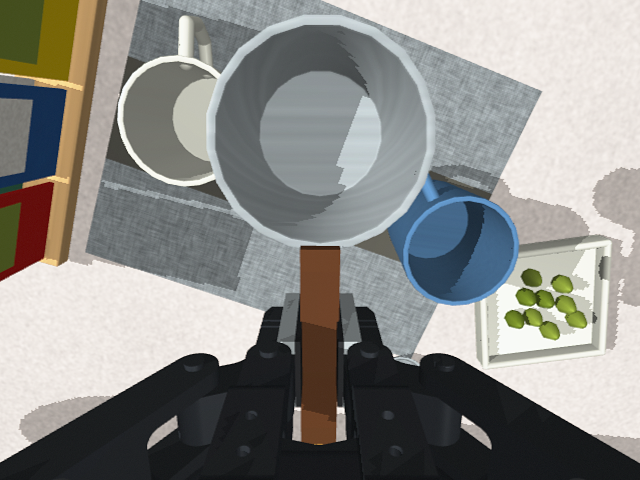

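The view shows the leaf mug's rim at left (118,117), top (176,56) and bottom (185,186). Its ear runs upward to (186,18), and the held basket's rim is centred at (321,132).

```bash
python3 - <<'E'
from h import *
from scipy.optimize import least_squares
np.set_printoptions(precision=4,suppress=True)
p,r=tool()
P=np.array([pt('w4',u,v,.095) for u,v in [(118,117),(176,56),(185,186),(128,151),(152,178)]])[:,:2]
f=least_squares(lambda c:np.hypot(*(P-c).T)-.042,[.58,-.195]);c=f.x;print('rim',c,f.fun)
E=[]
for v in range(12,62,4):
  for u in range(170,216,4):
    q=pt('w4',u,v)
    if q[2]>.02 and np.hypot(*(q[:2]-c))>.044: E.append(q)
E=np.array(E);d=E[:,:2]-c;w=np.hypot(*d.T);print('ear',len(E),np.degrees(np.arctan2(d[:,1],d[:,0])).round(0),w.max(),E[:,2].round(3))
S=pt('w4',321,132,p[2]+.022);s=S[:2];dd=s-p[:2];print('strainer',s,np.hypot(*dd),np.degrees(np.arctan2(dd[1],dd[0])),'depth rim',pt('w4',320,18),pt('w4',320,246),pt('w4',211,130),pt('w4',431,130))
print('bottom',pt('w4',300,132)[2],pt('w4',321,90)[2],pt('w4',321,180)[2],pt('w4',270,130)[2],pt('w4',370,130)[2],p)
E
```

```text
rim [ 0.5774 -0.1944] [-0.0001 -0.0004 -0.001  -0.0003  0.0008]
ear 73 [20. 18. 17. 19. 20. 18. 15. 15. 15. 20. 18. 16. 15. 15. 15. 20. 17. 16.
 15. 15. 15. 24. 20. 18. 15. 21. 18. 16. 15. 24. 20. 17. 15. 19. 17. 15.
 24. 20. 17. 15. 20. 18. 16. 15. 24. 20. 17. 14. 23. 19. 16. 14. 24. 20.
 17. 15. 24. 20. 17. 14. 24. 20. 17. 15. 20. 17. 14. 21. 17. 14. 21. 17.
 15.] 0.07263086808385187 [0.075 0.075 0.068 0.053 0.076 0.075 0.076 0.069 0.059 0.078 0.077 0.075
 0.07  0.06  0.05  0.078 0.078 0.076 0.069 0.06  0.048 0.075 0.078 0.077
 0.076 0.046 0.049 0.045 0.039 0.076 0.078 0.079 0.077 0.044 0.042 0.038
 0.076 0.08  0.08  0.077 0.038 0.038 0.034 0.027 0.078 0.08  0.081 0.079
 0.03  0.033 0.032 0.028 0.08  0.081 0.081 0.078 0.028 0.031 0.03  0.027
 0.079 0.082 0.082 0.079 0.031 0.031 0.029 0.029 0.03  0.028 0.029 0.03
 0.025]
strainer [ 0.6108 -0.279 ] 0.06622330916099621 20.384181010040624 depth rim [ 0.6378 -0.2687  0.2598] [ 0.5792 -0.2903  0.2604] [ 0.6005 -0.2497  0.2594] [ 0.6219 -0.3078  0.2596]
bottom 0.22872866264615882 0.2296393427400773 0.22918606562439284 0.22911797582507568 0.2282515203912564 [ 0.5487 -0.302   0.2393]
```

```bash
python3 -c "
from h import *
go([.5154,-.2154,.118],-71.8)"
```

```text
[-0.14 -9.28 12.13] [-0.   0.   1.9]
```

```bash
python3 -m handwheel '[[[-1,-0.1,-3,0,0,0,1],[-1,-0.1,-6.5,0,0,0,1.9],[-1,-0.1,-9.2,0,0,0,1.9],[-1,-0.1,-9.2,1.5,0,0,1.9],[-1,-0.1,-9.2,4,0,0,1.9],[-1,-0.1,-9.2,6.5,0,0,1.9],[-1,-0.1,-9.2,8.5,0,0,1.9],[-1,-0.1,-9.2,10,0,0,1.9],[-1,-0.1,-9.2,10.5,0,0,1.9],[-1,-0.1,-9.2,10.5,0,0,1.9]]]'
python3 -c "
from h import *
go([.5154,-.2154,.118],-71.8);shot('wrist','w5');p,r=tool();print(p)
for u,v in [(320,18),(320,246),(211,130),(431,130)]:print(pt('w5',u,v))"
```

```text
time_s: 16.48
eef_pos: [0.5162, -0.2171, 0.1343]
eef_rot: [-0.0, 0.988, 0.157, -0.0]
wrist_force: [0.2, 0.2, -1.1]
opening: 0.13
grasp_force: 59.8
[-0.02 -0.19  1.63] [-0.   0.  -0.1]
[ 0.51653956 -0.2173131   0.13484184]
[ 0.6065388  -0.18720902  0.15478472]
[ 0.54716756 -0.2067243   0.15544982]
[ 0.57001144 -0.16702626  0.15519723]
[ 0.58926068 -0.22579343  0.15472658]
```

View pics/w5.png

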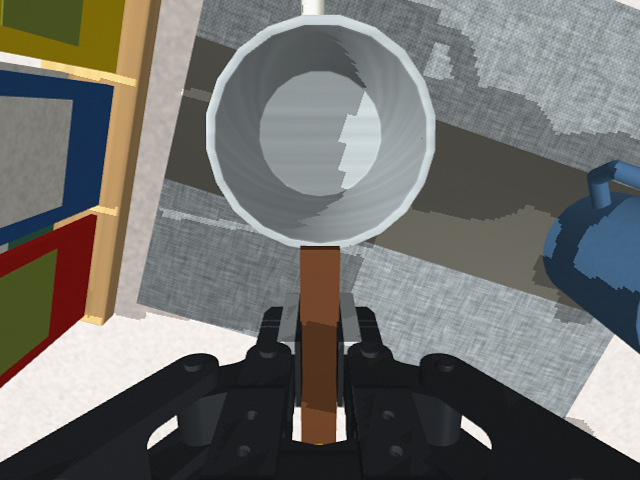

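The ear shows at (313,8), directly opposite the handle, and the basket is over the mug. Now the last small descent.

```bash
python3 -m handwheel '[[[-1,0,-0.2,0.4,0,0,0],[-1,0,-0.2,0.8,0,0,0],[-1,0,-0.2,1.2,0,0,0],[-1,0,-0.2,1.6,0,0,0],[-1,0,-0.2,1.6,0,0,0],[-1,0,-0.2,1.6,0,0,0],[-1,0,-0.2,1.6,0,0,0]]]'
python3 - <<'E'
from h import *
shot('scene','s2');shot('top','top2');c=cv2.imread('pics/s2.png')[150:330,200:440]
cv2.imwrite('pics/c3.png',cv2.resize(c,None,fx=3,fy=3,interpolation=cv2.INTER_CUBIC))
go([.5154,-.2154,.118],-71.8)
E
```

```text
time_s: 17.4
eef_pos: [0.5156, -0.2152, 0.1185]
eef_rot: [0.0, 0.988, 0.157, 0.0]
wrist_force: [0.3, -0.2, -1.9]
opening: 0.124
grasp_force: 59.8
[-0.03  0.02  0.05] [ 0.  -0.  -0.1]
```

View pics/c3.png

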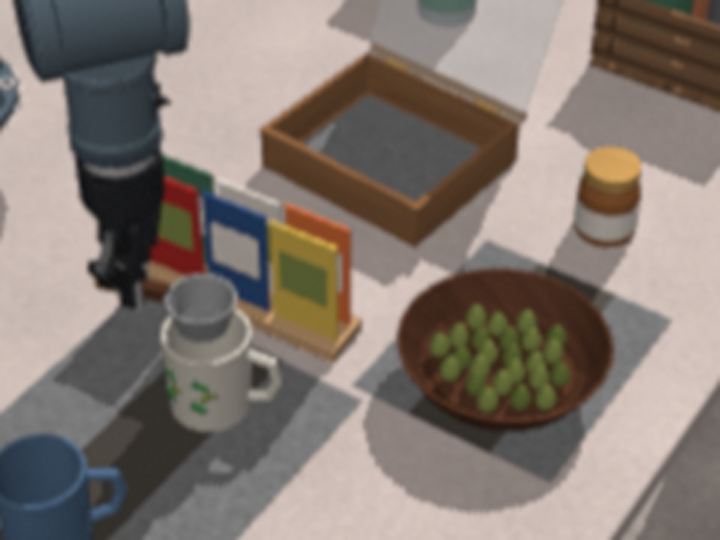

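The strainer is over the leaf mug at (205,305), the cover is leaning open, and nothing has shifted.

```bash
python3 -c "
from h import *
print(ctrl.hand_in())"
```

```text
the job is handed in; nothing more can be done
None
```

I handed the job in at about 17.5 s: the cover is open on its stop, and the strainer is held level over the leaf mug, about 11 mm above the rim by my measurement, with its handle opposite the ear; the last pictures show nothing else moved.

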